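Wind down the rack's wing thumbscrew with fingertip strokes

ROBOT

A 6-joint arm with a two-finger parallel gripper is mounted at the origin on the work surface. World frame = base frame: x ahead of the robot, y to its left, z up, the work surface at z = 0. Lengths are in m, angles in rad, forces in N, time in s.
With the tool pointing down it reaches from about 0.35 to 0.975 m from the base axis. Payload 17.4 kg.
Tool frame: the origin (TCP) lies on the centre line of the jaws, within the pads' length; the fingertips stand 25 mm ahead of it and the grasp point (between the pads) lies 6 mm ahead of it; x points along the fingers, y is the direction in which the jaws open and shut, and the axes are right-handed (so a half turn about x gives the same grasp; the last joint's range is limited). The gripper opens to 85 mm and grips with 20 to 120 N. Pads are 22 mm wide; open, the fingers measure 114 mm over their backs; the gripper's body (76 mm by 85 mm) begins 54 mm behind the grasp point. The pads swing forward as they close: fully open they stand 13 mm farther back than shut.
Start: joints at [1.227, 0.116, 1.442, -0, 1.584, -0.038], TCP at [0.203, 0.644, 0.256] pointing down, gripper open.
Joint ranges: [-2.83, 2.83], [-0.83, 2.19], [0.07, 2.5], [-1.14, 4.28], [0.01, 3], [-2.97, 2.97]. Speed limits (rad/s): [1.89, 1.89, 2.22, 3.14, 3.14, 3.14].

INTERFACE

Orientations are given as a unit quaternion [x, y, z, w].
In Python, from station import ctrl gives the robot as it stands. The module is installed in compiled form; this text tells all that it offers.
- The arm moves only by the tool servo_tool, never from a script. Its argument "targets" is a list that holds one entry, the list of rows, each a list of 6 numbers: the shift along the tool's x, y, z in cm, then the turn, a rotation vector about the tool's x, y, z in rad. In form: [[[x, y, z, rx, ry, rz], ...]]. A call has 1 to 20 rows; each row shifts and turns the commanded pose from where the row before left it, along the tool's axes as they then stand; what a row does not reach is not made up. A row lasts 1/8 s, in which the tool goes at most 62.5 mm and 10.7 degrees, less where a joint would pass 70% of its speed; a pose out of reach is approached as far as the arm can. A call with a gripper value outside its range is refused whole. "gripper" is the closure, from 0 (fully open) to 1 (shut), set as the call begins (left out, the last holds). The fingers move at their own pace and stop on an object; "grip_force" is the grip in N (left out, the last holds). Time passes only in rows, so rows that do not move let the fingers close. It gives the time, the measured TCP pose, the force and the opening at its end, in the units of the state.
- ctrl.observe(): the state, without advancing time (a new reading comes with each control period).
- ctrl.get_image(name): name is "side" or "top" or "wrist"; returns the picture (480x640x3 uint8, red, green, blue); there is no depth.
- ctrl.camera_model(name): a dict with "fx", "fy", "cx", "cy" (pixels), "k1" (the pictures are not rectified: a ray, as slopes to the right and down, at radius r is drawn at 1 + k1 r^2 times it, then the intrinsics apply), "rvec" (rotation vector, rad) and "tvec" (3), from world to camera coordinates, as OpenCV has them. Camera axes: x right, y down, z forward; pixel columns grow to the right and rows downward; lengths in m; the calibration is good to about 2 mm. A picture is of the moment at which its call begins: read the wrist's pose just before it. camera_model takes no time and is no camera call; for the wrist camera it gives the pose at the moment of the call.
- ctrl.sign_off(): hands the job in, once; it reports no verdict.
The state is a dict: "clock": time; "q": joint angles; "qvel": joint speeds; "joint_efforts": joint torques, N m; "tool_pos": TCP position; "tool_rot": TCP orientation; "contact_force": force on the tool from outside, world axes, zero at the start; "wrist_torque": the same for the moment, N m; "gripper_width": opening from 0.0 (shut) to 1.0 (fully open).
Only numpy, scipy, OpenCV 4.12 (cv2) and the standard library are available. Lean on these libraries where they do the work, as an engineer would, in place of code of your own. Each camera call takes 0.05 s, during which the arm holds its last target. There are 200 camera calls.

TASK

The rack of jacks is to be held firmly to the shelf board: tighten its loose wing thumbscrew fully home by pushing the wings round clockwise (seen from above) with a fingertip, stroke after stroke, until it will turn no further. Only push the wings, never grip the screw, and leave the jacks, cup, tumbler, ball and canister standing where they are.

Things in the scene. Friction and masses are not known exactly. Their poses are not given: they have to be found in the camera images.
- screw (a joint): Turn of the wing thumbscrew, rad, growing clockwise seen from above (tightening). Starts between 0.3 and 3.4; at 7.6 it is fully home on a hard stop. Stays where it is left (friction 0.05 N m, about 2 N at a wing), does not sink as it turns. At value q the line of the wings stands 7.6 - q counter-clockwise from the rack's x axis: fully home, they lie parallel to the end cheek
- rack: Fixed beech rack. Origin on the board right below the screw's upright axis; z up, y along the rack from screw to jacks. Foot under the screw 30 mm high, 70 x 68 mm, y -35 to 33. Beside it an end cheek, x -35 to 35, y 33 to 45, 75 mm high: a wing clears it by 2 mm, but no finger fits between hub and cheek. Jacks stand beyond, slotted top 44 mm high; second cheek ends at y 279 mm
- cheek (a point): Middle of the top edge of the end cheek's face beside the screw, 33 mm from the screw axis, 75 mm above the board
- screw_top (a point): Top centre of the steel thumbscrew's hub, on its upright axis, 70 mm above the board. Hub 24 mm wide from 33 to 48 mm above the board, then 18 mm. Its x axis runs along the wings and turns with them. Two flat upright wings on opposite sides reach 31 mm from the axis; they are 8 mm thick (4 mm either side of their common line) and stand 41 to 68 mm above the board
- cup_mid (a point): Bystander: yellow plastic cup, 74 mm wide, 85 mm high, standing open side up; point at half height
- tumbler_mid (a point): Bystander: glass tumbler with amber marbles in it, 72 mm wide at the rim, 95 mm high; point at half height
- canister_mid (a point): Bystander: stainless canister with clip-on lid, 106 mm wide (114 mm over its clip), 146 mm high; point at half height
- ball_center (a point): Bystander: orange silicone ball, 60 mm wide, lying free on the board; its centre
- jack0: Bystander: six-armed aluminium jack, 32 mm over the balls, its lower arm standing in slot 1 of the rack counted from the screw; origin at its centre, its top 64 mm above the board
- jack1: Bystander: six-armed aluminium jack, 32 mm over the balls, its lower arm standing in slot 2 of the rack counted from the screw; origin at its centre, its top 64 mm above the board
- jack2: Bystander: six-armed aluminium jack, 32 mm over the balls, its lower arm standing in slot 3 of the rack counted from the screw; origin at its centre, its top 64 mm above the board
- jack3: Bystander: six-armed aluminium jack, 32 mm over the balls, its lower arm standing in slot 4 of the rack counted from the screw; origin at its centre, its top 64 mm above the board
- jack4: Bystander: six-armed aluminium jack, 32 mm over the balls, its lower arm standing in slot 5 of the rack counted from the screw; origin at its centre, its top 64 mm above the board
- jack5: Bystander: six-armed aluminium jack, 32 mm over the balls, its lower arm standing in slot 6 of the rack counted from the screw; origin at its centre, its top 64 mm above the board
There are look-alikes about, which are no part of the job. Of the things shaped like the part that bears canister_mid, the bare steel one is meant.

How it is judged:
By the outcome, as a careful person would: the job done as asked, in the order asked, and still so for the second after the job is handed in, with the robot touching nothing.
It also fails if it takes over 58 s, if anything falls off the work surface, if the arm or the gripper's body presses on something with over 40 N, if the wrist force passes 120 N, or if a joint passes its speed limit or range.

## Working session

There is one attempt and no reset: what is moved stays moved. The work goes in short steps, Python scripts to look and compute and a tool call to move; the robot and the scene stay as the last step left them, time stands still between calls to the robot, and variables do not carry over. Pictures are saved under pics/ and viewed, on a budget of 10 in all, crops included, one or two more only if the job needs it, and the job is handed in when it is done.

Besides the shell and the picture viewer there is one more tool, called as name(argument=value, ...), one argument or row to a line, values as JSON. servo_tool: Moves the arm, as the interface text tells. Its arguments: {"type":"object","properties":{"targets":{"type":"array","items":{"type":"array","items":{"type":"array","items":{"type":"number"}}}},"gripper":{"type":"number"},"grip_force":{"type":"number"}},"required":["targets"]}

```bash
mkdir -p pics
cat > h.py <<'E'
import numpy as np, cv2
from station import ctrl
from scipy.spatial.transform import Rotation as R
def snap(name,fn):
    m=ctrl.camera_model(name); im=ctrl.get_image(name)
    cv2.imwrite('pics/'+fn,im[:,:,::-1]); return m,im
def ray(m,u,v):
    x=np.array([(u-m['cx'])/m['fx'],(v-m['cy'])/m['fy']]); s=x.copy()
    for _ in range(20): s=x/(1+m['k1']*(s@s))
    Rw=R.from_rotvec(np.array(m['rvec']).ravel()).as_matrix(); t=np.array(m['tvec']).ravel()
    return -Rw.T@t, Rw.T@np.array([s[0],s[1],1])
def atz(m,u,v,z):
    o,d=ray(m,u,v); return o+d*(z-o[2])/d[2]
def proj(m,P):
    Rw=R.from_rotvec(np.array(m['rvec']).ravel()).as_matrix(); p=Rw@np.array(P)+np.array(m['tvec']).ravel()
    s=p[:2]/p[2]; s=s*(1+m['k1']*(s@s)); return np.array([s[0]*m['fx']+m['cx'],s[1]*m['fy']+m['cy']])
E
python3 - <<'E'
from h import *
a=snap('top','t0.png')[1]; b=snap('side','s0.png')[1]; c=snap('wrist','w0.png')[1]
s=ctrl.observe(); print(s)
for n in('top','side','wrist'):print(n,ctrl.camera_model(n))
E
```

```text
{'clock': 0.15, 'q': array([ 1.22719510e+00,  1.16388747e-01,  1.44211324e+00,  2.26382412e-06,
        1.58399135e+00, -3.78041090e-02]), 'qvel': array([-0.00126671, -0.00119286, -0.00136139, -0.00055717,  0.0004843 ,
       -0.00038978]), 'joint_efforts': array([ 1.14349099e-03, -7.32502985e+01, -6.32848978e+01,  6.98446843e-05,
        5.01123650e-03, -2.69154333e-05]), 'tool_pos': array([0.20318138, 0.64356905, 0.25572213]), 'tool_rot': array([ 0.10738231,  0.69891859, -0.10800734,  0.6987963 ]), 'contact_force': array([-0.19949787,  0.05566441,  0.30356152]), 'wrist_torque': array([ 0.02181961, -0.03051245, -0.03117709]), 'gripper_width': 0.9972323808819136}
top {'fx': 548.5989726201783, 'fy': 548.5989726201783, 'cx': 324.49529859051773, 'cy': 242.98173850430243, 'k1': -0.04207193047812002, 'rvec': array([ 2.13084092, -2.05054593,  0.24140904]), 'tvec': array([-0.02558069,  0.59627758,  0.80300799])}
side {'fx': 464.237356284129, 'fy': 464.237356284129, 'cx': 310.3540987503517, 'cy': 244.47401210334215, 'k1': -0.07555510136193357, 'rvec': array([ 2.12899442, -0.70178911,  0.33811804]), 'tvec': array([-0.46210514,  0.2761483 ,  0.65838453])}
wrist {'fx': 410.36164519095786, 'fy': 410.36164519095786, 'cx': 315.2560565041141, 'cy': 243.401347145599, 'k1': -0.05459541692624957, 'rvec': array([-2.34727447, -1.72031693, -0.23735258]), 'tvec': array([-0.67492961, -0.03532363,  0.3777528 ])}
```

View pics/t0.png

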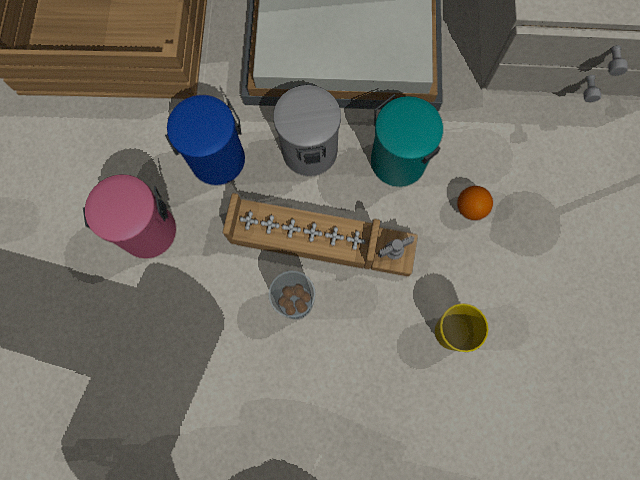

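View pics/s0.png

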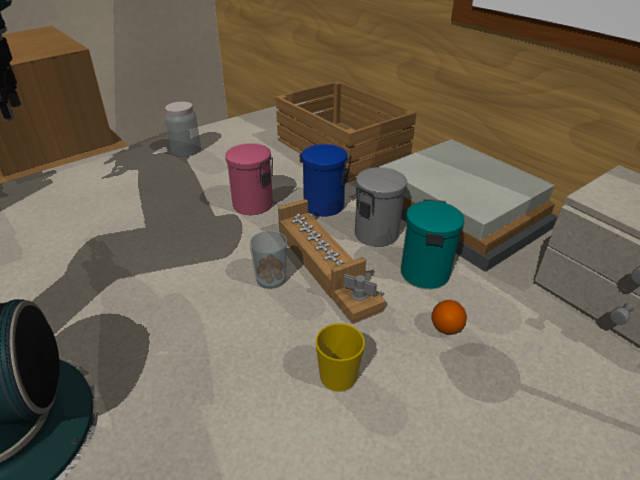

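The top view shows the only wing screw at about (397,248), on the foot at the right end of the rack. The six jacks are at (248..356, 219..240) and the bare steel canister is at (308,125). The blue, teal and pink canisters are look-alikes. The tumbler is at (292,296), the cup at (463,328) and the ball at (475,203).

Run:
```python
from h import *
im=cv2.imread('pics/t0.png'); c=cv2.resize(im[205:290,345:435],None,fx=7,fy=7,interpolation=cv2.INTER_CUBIC); cv2.imwrite('pics/t0c.png',c)
m=ctrl.camera_model('top')
print('screw',atz(m,397,245,.07)); 
for n,u,v,z in [('cheekL',377,221,.075),('cheekR',368,267,.075),('ball',475,203,.03),('cup',463,328,.085),('teal',408,124,.146),('can',308,115,.146),('tumb',292,296,.09),('rackfar',231,195,.075)]: print(n,atz(m,u,v,z).round(3))
print(-R.from_rotvec(m['rvec']).as_matrix().T@m['tvec'])
```

```text
screw [ 0.59823537 -0.11837418  0.07      ]
cheekL [ 0.635 -0.085  0.075]
cheekR [ 0.56  -0.073  0.075]
ball [ 0.687 -0.256  0.03 ]
cup [ 0.469 -0.218  0.085]
teal [ 0.772 -0.125  0.146]
can [0.781 0.03  0.146]
tumb [0.507 0.043 0.09 ]
rackfar [0.67  0.152 0.075]
[ 0.39047614 -0.0141205   0.92106035]
```

View pics/t0c.png

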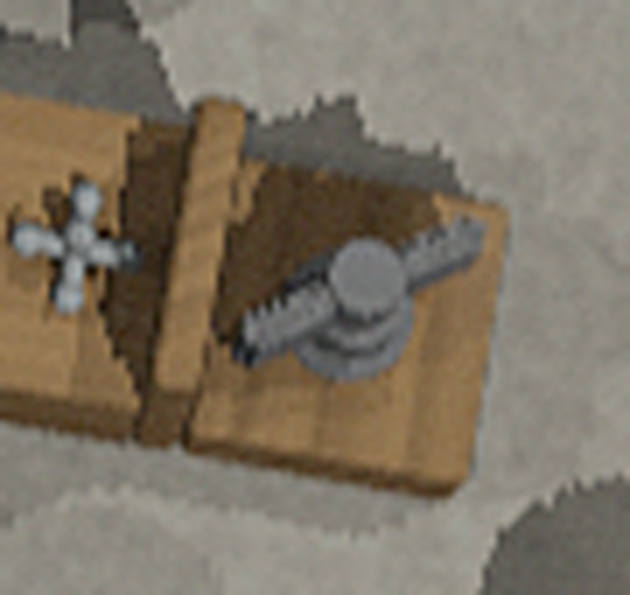

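Run:
```python
from h import *
m=ctrl.camera_model('top'); P=lambda u,v,z: atz(m,345+(u+.5)/7-.5,205+(v+.5)/7-.5,z)
s=P(368,278,.07); r=P(481,235,.068); l=P(243,335,.068); c1=P(245,105,.075); c2=P(201,390,.075)
print(s,r,l,(r+l)/2,np.linalg.norm(r-l)); x=c1-c2; print(np.linalg.norm(x),(c1+c2)/2)
ax=np.degrees(np.arctan2(x[1],x[0])); w=r-l; aw=np.degrees(np.arctan2(w[1],w[0])); print(ax,aw,(aw-ax)%180)
ex=x/np.linalg.norm(x); d=(c1+c2)/2-s; print('cheek in rack',d[:2]@ex[:2], ex[0]*d[1]-ex[1]*d[0])
f=[P(510,210,.03),P(455,495,.03)]
for p in f: d=p-s; print(d[:2]@ex[:2], ex[0]*d[1]-ex[1]*d[0])
a=atz(m,248,219,.048+.0);b=atz(m,356,240,.048); j=a-b; print('jack line angle',np.degrees(np.arctan2(j[1],j[0]))-90)
q0=ctrl.observe(); print(R.from_quat(q0['tool_rot']).as_matrix())
```

```text
[ 0.59941665 -0.1185932   0.07      ] [ 0.61103149 -0.14467263  0.068     ] [ 0.5854755  -0.09048201  0.068     ] [ 0.59825349 -0.11757732  0.068     ] 0.05991437655273931
0.0676654026806285 [ 0.60437163 -0.08504885  0.075     ]
-7.548687468724469 -64.7517033993588 122.79698406936566
cheek in rack 0.0005053680879641771 0.03390456857558072
0.03275439701628146 -0.034852034507823954
-0.03824181927239117 -0.031120579750387893
jack line angle -9.194313153717658
[[-3.05553673e-04  3.01053245e-01  9.53607283e-01]
 [-8.47274101e-04  9.53606907e-01 -3.01053398e-01]
 [-9.99999594e-01 -8.99954725e-04 -3.63034749e-05]]
```

```bash
cat >> h.py <<'E'
S=np.array([0.599,-0.118]); YAW=np.radians(-8.4)
def pose(wing_deg,r=.028,t=.015):
    "TCP xy and tool-y yaw(deg) to trail the wing end at rack angle wing_deg"
    b=np.radians(wing_deg)+YAW; er=np.array([np.cos(b),np.sin(b)]); et=np.array([-er[1],er[0]])
    return S+r*er+t*et, (np.degrees(b)+180+180)%360-180
def delta(xy,z,yaw):
    s=ctrl.observe(); M=R.from_quat(s['tool_rot']).as_matrix(); p=s['tool_pos']
    d=M.T@(np.r_[xy,z]-p)*100; cur=np.degrees(np.arctan2(M[1,1],M[0,1]))
    print('t',s['clock'],'pos',p.round(4),'yaw',cur.round(2),'F',s['contact_force'].round(1),'w',round(s['gripper_width'],3))
    print('shift cm (tool axes)',d.round(2),'turn about tool x',np.radians(cur-yaw).round(4), 'q6',s['q'][5].round(2))
E
python3 - <<'E'
from h import *
m=ctrl.camera_model('wrist'); s=ctrl.observe(); M=R.from_quat(s['tool_rot']).as_matrix()
o,d=ray(m,m['cx'],m['cy']); print('cam in tool',M.T@(o-s['tool_pos']),M.T@d)
xy,y=pose(-57+25); print(xy,y); delta(xy,.256,y)
xy,y=pose(-57+25); delta(S,.256,y)
E
```

```text
cam in tool [-0.11711092  0.00013208 -0.06845282] [9.62451763e-01 3.67393177e-04 2.71452517e-01]
[ 0.63004487 -0.12472428] 139.60000000000002
t 0.15 pos [0.2032 0.6436 0.2557] yaw 72.48 F [-0.2  0.1  0.3] w 0.997
shift cm (tool axes) [ 2.000e-02 -6.041e+01  6.384e+01] turn about tool x -1.1715 q6 -0.04
t 0.15 pos [0.2032 0.6436 0.2557] yaw 72.48 F [-0.2  0.1  0.3] w 0.997
shift cm (tool axes) [ 2.000e-02 -6.071e+01  6.067e+01] turn about tool x -1.1715 q6 -0.04
```

servo_tool(
  targets=[
    [[0, -3.2, 3.36, 0, 0, 0], [0, -3.2, 3.36, 0, 0, 0], [0, -3.2, 3.36, 0, 0, 0], [0, -3.2, 3.36, 0, 0, 0], [0, -3.2, 3.36, 0, 0, 0], [0, -3.2, 3.36, 0, 0, 0], [0, -3.2, 3.36, 0, 0, 0], [0, -3.2, 3.36, 0, 0, 0], [0, -3.2, 3.36, 0, 0, 0], [0, -3.2, 3.36, 0, 0, 0], [0, -3.2, 3.36, 0, 0, 0], [0, -3.2, 3.36, 0, 0, 0], [0, -3.2, 3.36, 0, 0, 0], [0, -3.2, 3.36, 0, 0, 0], [0, -3.2, 3.36, 0, 0, 0], [0, -3.2, 3.36, 0, 0, 0], [0, -3.2, 3.36, 0, 0, 0], [0, -3.2, 3.36, 0, 0, 0], [0, -2.8, 3.36, 0, 0, 0], [0, 0, 0, 0, 0, 0]],
  ],
  gripper=1,
)

```text
clock: 2.65
tool_pos: [0.6308, -0.1267, 0.2551]
tool_rot: [0.108, 0.699, -0.109, 0.698]
contact_force: [-0.6, 0.5, 0.2]
gripper_width: 0.003
```

servo_tool(
  targets=[
    [[0.9, 0, 0, -0.15, 0, 0], [0.9, 0, 0, -0.15, 0, 0], [0.9, 0, 0, -0.15, 0, 0], [0.9, 0, 0, -0.15, 0, 0], [0.9, 0, 0, -0.15, 0, 0], [0.9, 0, 0, -0.15, 0, 0], [0.9, 0, 0, -0.15, 0, 0], [0.9, 0, 0, -0.12, 0, 0], [0, 0, 0, 0, 0, 0], [0, 0, 0, 0, 0, 0]],
  ],
)

```text
clock: 3.9
tool_pos: [0.6301, -0.1241, 0.1848]
tool_rot: [-0.295, 0.642, 0.295, 0.643]
contact_force: [0.2, -0.0, -0.5]
gripper_width: -0.0
```

Run:
```python
from h import *
m,im=snap('wrist','w1.png'); xy,y=pose(-57,t=.024); print(xy,y); delta(xy,.18,y)
import json; json.dump({k:np.array(v).ravel().tolist() for k,v in m.items()},open('w1.json','w'))
```

```text
[ 0.63247753 -0.13346787] 114.60000000000002
t 3.95 pos [ 0.6302 -0.1242  0.1849] yaw 139.4 F [ 0.  -0.   0.4] w 0.0
shift cm (tool axes) [ 0.49 -0.77 -0.56] turn about tool x 0.4328 q6 -2.67
```

View pics/w1.png

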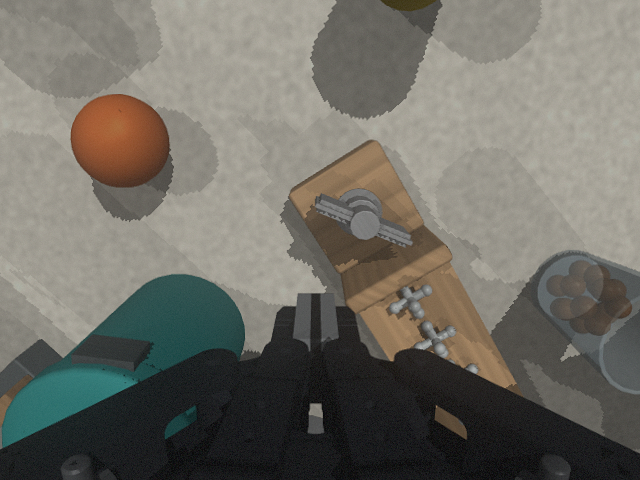

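Run:
```python
from h import *
import json; m={k:(np.array(v) if len(v)>1 else v[0]) for k,v in json.load(open('w1.json')).items()}
h=atz(m,365,224,.07); a=atz(m,317,201,.068); b=atz(m,411,241,.068); print(h,a,b,(a+b)/2,np.linalg.norm(a-b)); w=a-b
aw=np.degrees(np.arctan2(w[1],w[0])); c=atz(m,424,228,.075)-atz(m,343,287,.075); ac=np.degrees(np.arctan2(c[1],c[0])); print(aw,ac,np.linalg.norm(c))
e1=atz(m,290,191,.03);e2=atz(m,377,140,.03);e=e1-e2;print(np.linalg.norm(e),np.degrees(np.arctan2(e[1],e[0])), (e1+e2)/2)
im=cv2.imread('pics/w1.png'); cv2.imwrite('pics/w1c.png',cv2.resize(im[130:330,270:470],None,fx=3,fy=3,interpolation=cv2.INTER_CUBIC))
```

```text
[ 0.59885681 -0.11665925  0.07      ] [ 0.61145121 -0.14474477  0.068     ] [ 0.58467892 -0.09028823  0.068     ] [ 0.59806506 -0.1175165   0.068     ] 0.060681711929897186
-63.820032400680084 177.64522940818287 0.0581097481252097
0.06564401189644947 -10.305992377368074 [ 0.59259997 -0.15054692  0.03      ]
```

View pics/w1c.png

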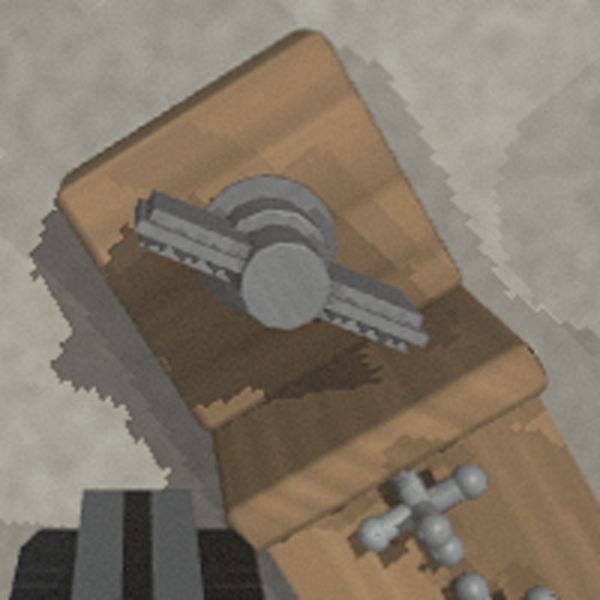

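The fingers are at (316,320) in the wrist view. The hub top at (365,224) puts the screw at (0.599,-0.1175), which agrees with the top view to 1–2 mm. The wings lie at -64° in the world frame, so q is about 2.3. Next I come down on the trailing side of the free wing.

```bash
sed -i 's/^S=.*/S=np.array([0.599,-0.1175]); YAW=np.radians(-9)/; s/r=.028/r=.026/' h.py
python3 - <<'E'
from h import *
xy,y=pose(-55,t=.025); print(xy,y); delta(xy,.075,y)
for a in(.15,.1,.05):
    c=np.array([2.6,-1.5]); Rm=np.array([[np.cos(a),-np.sin(a)],[np.sin(a),np.cos(a)]]); print(a,(c-Rm@c).round(4))
E
```

```text
[ 0.6328675  -0.12990937] 116.0
t 3.95 pos [ 0.6302 -0.1242  0.1849] yaw 139.4 F [ 0.  -0.   0.4] w 0.0
shift cm (tool axes) [10.99 -0.57 -0.26] turn about tool x 0.4084 q6 -2.67
0.15 [-0.195  -0.4054]
0.1 [-0.1368 -0.2671]
0.05 [-0.0717 -0.1318]
```

servo_tool(
  targets=[
    [[0, -0.57, -0.26, 0, 0, 0], [0, 0, 0, 0.136, 0, 0], [0, 0, 0, 0.136, 0, 0], [0, 0, 0, 0.136, 0, 0], [2, 0, 0, 0, 0, 0], [2, 0, 0, 0, 0, 0], [2, 0, 0, 0, 0, 0], [1, 0, 0, 0, 0, 0], [1, 0, 0, 0, 0, 0], [0, 0, 0, 0, 0, 0]],
  ],
)

```text
clock: 5.2
tool_pos: [0.6326, -0.1301, 0.1037]
tool_rot: [-0.16, 0.689, 0.16, 0.689]
contact_force: [0.0, -0.4, 0.9]
gripper_width: -0.002
```

Run:
```python
from h import *
m,im=snap('wrist','w2.png'); xy,y=pose(-55,t=.015); delta(xy,.075,y)
```

```text
t 5.25 pos [ 0.6329 -0.1302  0.1044] yaw 116.15 F [-0.   0.2  0.2] w 0.003
shift cm (tool axes) [ 2.94  0.03 -0.99] turn about tool x 0.0026 q6 -2.27
```

View pics/w2.png

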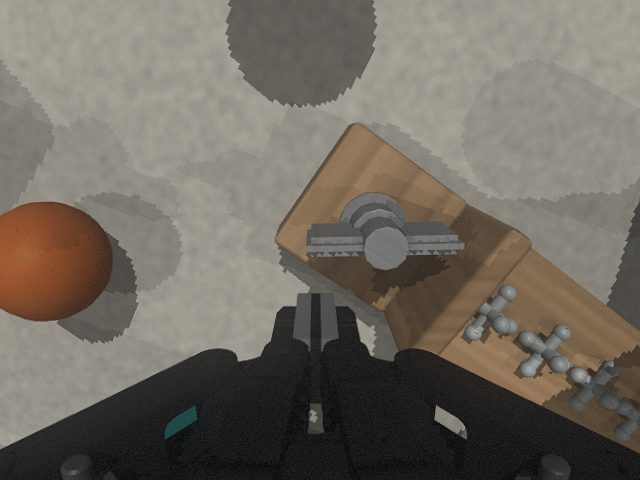

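The wings lie level in the picture at (307..464, 245). The fingertip at (316,300) is just on the trailing side of the outer wing, as planned. I'll descend and make stroke 1.

servo_tool(
  targets=[
    [[1.5, 0, 0, 0, 0, 0], [1.45, 0, 0, 0, 0, 0], [0, 0, 0, 0, 0, 0], [0, 0, -0.4, 0, 0, 0], [0, 0, -0.4, 0, 0, 0], [0, 0, -0.2, 0, 0, 0], [0, 0, 0, 0, 0, 0]],
  ],
)

```text
clock: 6.12
tool_pos: [0.6239, -0.1347, 0.0752]
tool_rot: [-0.16, 0.689, 0.16, 0.689]
contact_force: [0.4, -0.5, 0.4]
gripper_width: 0.005
```

servo_tool(
  targets=[
    [[0, -0.137, -0.267, 0.1, 0, 0], [0, -0.137, -0.267, 0.1, 0, 0], [0, -0.137, -0.267, 0.1, 0, 0], [0, -0.137, -0.267, 0.1, 0, 0], [0, -0.137, -0.267, 0.1, 0, 0], [0, 0, 0, 0, 0, 0]],
  ],
)

```text
clock: 6.88
tool_pos: [0.6128, -0.1445, 0.075]
tool_rot: [0.015, 0.707, -0.015, 0.707]
contact_force: [0.2, 0.4, 1.0]
gripper_width: 0.001
```

Run:
```python
from h import *
m,im=snap('wrist','w3.png'); xy,y=pose(-55-28.65,t=.015); delta(xy,.075,y)
```

```text
t 6.925 pos [ 0.6128 -0.1445  0.0749] yaw 87.61 F [ 0.4 -0.3  0.4] w 0.002
shift cm (tool axes) [-0.01  0.03  0.  ] turn about tool x 0.0046 q6 -1.8
```

View pics/w3.png

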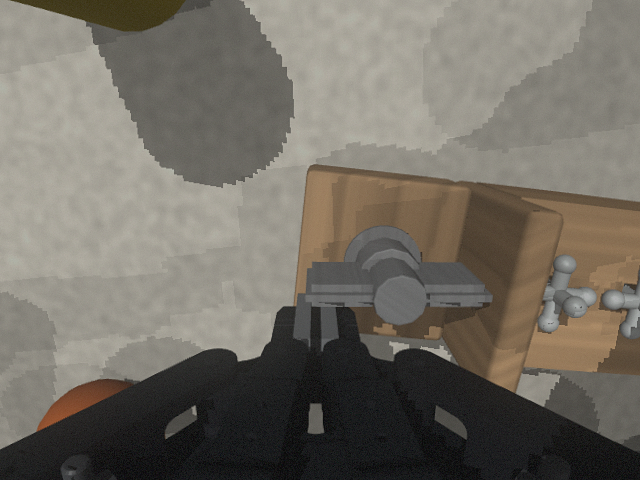

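The wings at (308..490, 285) are still level in the tool view after a 29° turn, so they are turning with the finger. I'll continue the stroke, overshooting so the other wing comes round to an easy start.

servo_tool(
  targets=[
    [[0, -0.195, -0.405, 0.15, 0, 0], [0, -0.195, -0.405, 0.15, 0, 0], [0, -0.195, -0.405, 0.15, 0, 0], [0, -0.195, -0.405, 0.15, 0, 0], [0, -0.195, -0.405, 0.15, 0, 0], [0, -0.195, -0.405, 0.15, 0, 0], [0, -0.195, -0.405, 0.15, 0, 0], [0, 0, 0, 0, 0, 0]],
  ],
)

```text
clock: 7.92
tool_pos: [0.5826, -0.1431, 0.0749]
tool_rot: [0.367, 0.604, -0.367, 0.604]
contact_force: [0.1, 0.0, -0.4]
gripper_width: 0.001
```

servo_tool(
  targets=[
    [[0, -0.195, -0.405, 0.15, 0, 0], [0, -0.195, -0.405, 0.15, 0, 0], [0, -0.195, -0.405, 0.15, 0, 0], [0, -0.195, -0.405, 0.15, 0, 0], [0, -0.195, -0.405, 0.15, 0, 0], [0, -0.195, -0.405, 0.15, 0, 0], [0, -0.195, -0.405, 0.15, 0, 0], [0, 0, 0, 0, 0, 0]],
  ],
)

```text
clock: 8.93
tool_pos: [0.569, -0.1162, 0.0747]
tool_rot: [-0.62, -0.34, 0.62, -0.34]
contact_force: [-0.5, 0.0, 0.1]
gripper_width: -0.004
```

Run:
```python
from h import *
m,im=snap('wrist','w4.png'); xy,y=pose(-83.65-120.3,t=.015); print(y);delta(xy,.075,y)
```

```text
-32.94999999999999
t 8.975 pos [ 0.5691 -0.1163  0.0748] yaw -32.44 F [ 0.3 -0.7 -0.1] w -0.002
shift cm (tool axes) [-0.02 -0.03 -0.03] turn about tool x 0.0089 q6 0.32
```

View pics/w4.png

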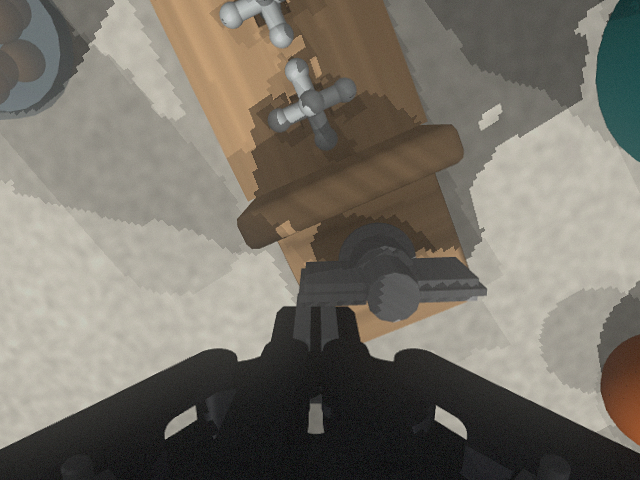

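The wing at (300..485, 285) is still level in the tool view, now at -204° in the rack frame. The jacks stand untouched. I'll back off, lift and move round to the other wing.

servo_tool(
  targets=[
    [[0, 0, 0.4, 0, 0, 0], [0, 0, 0.3, 0, 0, 0], [-1.5, 0, 0, 0, 0, 0], [-2, 0, 0, 0, 0, 0], [-1.5, 0, 0, 0, 0, 0], [0, 0, 0, 0, 0, 0]],
  ],
)

```text
clock: 9.72
tool_pos: [0.5659, -0.1224, 0.1268]
tool_rot: [0.622, 0.338, -0.62, 0.339]
contact_force: [-0.2, 0.0, -0.5]
gripper_width: 0.001
```

Run:
```python
from h import *
xy,y=pose(-24,t=.025); print(xy,y);delta(xy,.125,y)
```

```text
[ 0.63442141 -0.11069385] 147.0
t 9.725 pos [ 0.5659 -0.1224  0.1268] yaw -32.82 F [-0.2  0.  -0.5] w 0.001
shift cm (tool axes) [ 0.2   5.13 -4.7 ] turn about tool x -3.1384 q6 0.32
```

servo_tool(
  targets=[
    [[0, 2.57, -2.35, 0, 0, 0], [0, 2.56, -2.35, 0, 0, 0], [0, 0, 0, -0.17, 0, 0], [0, 0, 0, -0.17, 0, 0], [0, 0, 0, -0.17, 0, 0], [0, 0, 0, -0.17, 0, 0], [0, 0, 0, -0.17, 0, 0], [0, 0, 0, -0.17, 0, 0], [0, 0, 0, -0.17, 0, 0], [0, 0, 0, -0.17, 0, 0], [0, 0, 0, -0.17, 0, 0], [0, 0, 0, -0.17, 0, 0], [0, 0, 0, -0.17, 0, 0], [0, 0, 0, -0.17, 0, 0], [0, 0, 0, -0.17, 0, 0], [0, 0, 0, -0.17, 0, 0], [0, 0, 0, -0.17, 0, 0], [0, 0, 0, -0.17, 0, 0], [0, 0, 0, -0.17, 0, 0], [0, 0, 0, -0.17, 0, 0]],
  ],
)

```text
clock: 12.22
tool_pos: [0.6335, -0.1105, 0.1241]
tool_rot: [-0.314, 0.634, 0.315, 0.633]
contact_force: [-1.0, 0.2, 0.4]
gripper_width: -0.003
```

servo_tool(
  targets=[
    [[0, 0, 0, -0.078, 0, 0], [0, 0, 0, 0, 0, 0]],
  ],
)

```text
clock: 12.48
tool_pos: [0.6336, -0.1105, 0.1243]
tool_rot: [-0.337, 0.622, 0.337, 0.621]
contact_force: [-0.0, -0.8, -0.0]
gripper_width: 0.001
```

Run:
```python
from h import *
m,im=snap('wrist','w5.png'); xy,y=pose(-24,t=.025); print(xy,y);delta(xy,.075,y)
```

```text
[ 0.63442141 -0.11069385] 147.0
t 12.525 pos [ 0.6336 -0.1105  0.1243] yaw 146.86 F [0.3 0.3 0.2] w -0.003
shift cm (tool axes) [ 4.93 -0.08  0.03] turn about tool x -0.0024 q6 -2.78
```

View pics/w5.png

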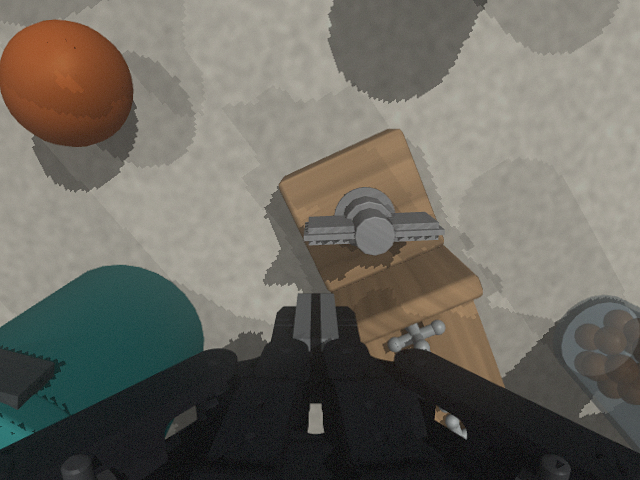

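The screw stayed at -24° and the wings are level at (304..443, 235). I'll descend beside the wing and start stroke 2.

servo_tool(
  targets=[
    [[0, -0.08, -0.35, 0, 0, 0], [0, 0, 0, 0, 0, 0], [1.6, 0, 0, 0, 0, 0], [1.6, 0, 0, 0, 0, 0], [1.7, 0, 0, 0, 0, 0], [0, 0, 0, 0, 0, 0]],
  ],
)

```text
clock: 13.28
tool_pos: [0.6317, -0.1137, 0.0735]
tool_rot: [-0.336, 0.622, 0.338, 0.621]
contact_force: [0.9, -0.7, 0.3]
gripper_width: 0.002
```

servo_tool(
  targets=[
    [[0, 0, -0.3, 0, 0, 0], [0, 0, -0.3, 0, 0, 0], [0, 0, 0, 0, 0, 0], [0, -0.195, -0.405, 0.15, 0, 0], [0, -0.195, -0.405, 0.15, 0, 0], [0, -0.195, -0.405, 0.15, 0, 0], [0, -0.195, -0.405, 0.15, 0, 0], [0, -0.195, -0.405, 0.15, 0, 0], [0, -0.195, -0.405, 0.15, 0, 0], [0, -0.195, -0.405, 0.15, 0, 0], [0, 0, 0, 0, 0, 0]],
  ],
)

```text
clock: 14.65
tool_pos: [0.6128, -0.1443, 0.0762]
tool_rot: [0.019, 0.707, -0.02, 0.707]
contact_force: [0.3, -0.2, -0.9]
gripper_width: -0.001
```

Run:
```python
from h import *
xy,y=pose(-24-60.16,t=.015); print(xy,y);delta(xy,.075,y)
```

```text
[ 0.61254396 -0.14428733] 86.84000000000003
t 14.65 pos [ 0.6128 -0.1443  0.0762] yaw 86.83 F [ 0.3 -0.2 -0.9] w -0.001
shift cm (tool axes) [ 0.12  0.   -0.02] turn about tool x -0.0001 q6 -1.79
```

servo_tool(
  targets=[
    [[0, -0.195, -0.405, 0.15, 0, 0], [0, -0.195, -0.405, 0.15, 0, 0], [0, -0.195, -0.405, 0.15, 0, 0], [0, -0.195, -0.405, 0.15, 0, 0], [0, -0.195, -0.405, 0.15, 0, 0], [0, -0.195, -0.405, 0.15, 0, 0], [0, -0.195, -0.405, 0.15, 0, 0], [0, -0.195, -0.405, 0.15, 0, 0], [0, -0.195, -0.405, 0.15, 0, 0], [0, -0.137, -0.267, 0.1, 0, 0], [0, 0, 0, 0, 0, 0]],
  ],
)

```text
clock: 16.02
tool_pos: [0.5744, -0.1341, 0.076]
tool_rot: [0.482, 0.517, -0.483, 0.517]
contact_force: [-0.5, -0.1, -0.5]
gripper_width: -0.002
```

servo_tool(
  targets=[
    [[0, -0.072, -0.132, 0.05, 0, 0], [0, 0, 0, 0, 0, 0]],
  ],
)

```text
clock: 16.27
tool_pos: [0.5736, -0.1329, 0.0759]
tool_rot: [0.495, 0.505, -0.495, 0.505]
contact_force: [-0.9, -1.9, 0.5]
gripper_width: 0.003
```

Run:
```python
from h import *
xy,y=pose(-180,t=.015); print(xy,y);delta(xy,.075,y); print(ctrl.observe()['wrist_torque'])
m,im=snap('wrist','w6.png')
```

```text
[ 0.57097359 -0.12824803] -9.0
t 16.275 pos [ 0.5736 -0.1329  0.0759] yaw 1.09 F [-0.9 -1.9  0.5] w 0.003
shift cm (tool axes) [ 0.09 -0.26 -0.47] turn about tool x 0.1762 q6 -0.29
[-0.19172485  0.02737226 -0.00946165]
```

View pics/w6.png

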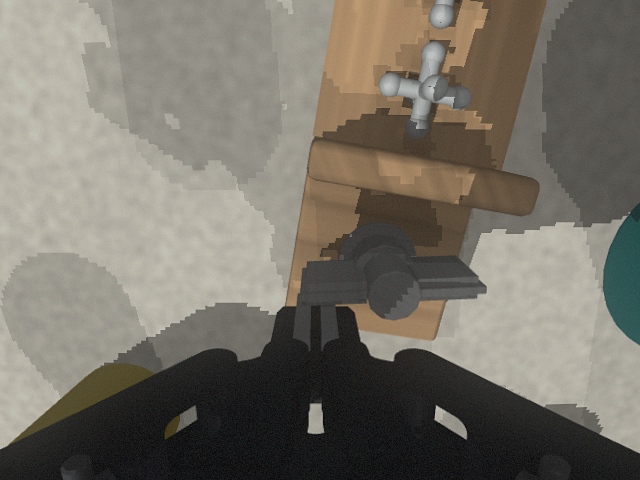

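The wings are level in view at (300..485, 280) and the cheek is about 10° off parallel, so about 0.18 rad remains. I'll go on in small steps and watch the force.

servo_tool(
  targets=[
    [[0, -0.072, -0.132, 0.05, 0, 0], [0, -0.072, -0.132, 0.05, 0, 0], [0, -0.036, -0.066, 0.025, 0, 0], [0, 0, 0, 0, 0, 0]],
  ],
)

```text
clock: 16.82
tool_pos: [0.5719, -0.1295, 0.0758]
tool_rot: [0.526, 0.472, -0.526, 0.472]
contact_force: [-1.9, -1.4, 0.1]
gripper_width: 0.001
```

servo_tool(
  targets=[
    [[0, -0.036, -0.066, 0.025, 0, 0], [0, 0, 0, 0, 0, 0]],
  ],
)

```text
clock: 17.08
tool_pos: [0.5716, -0.1287, 0.0758]
tool_rot: [0.533, 0.465, -0.533, 0.465]
contact_force: [-0.7, -1.5, 1.5]
gripper_width: -0.01
```

servo_tool(
  targets=[
    [[0, -0.036, -0.066, 0.025, 0, 0], [0, 0, 0, 0, 0, 0]],
  ],
)

```text
clock: 17.32
tool_pos: [0.5713, -0.128, 0.0758]
tool_rot: [0.538, 0.458, -0.538, 0.458]
contact_force: [-2.1, -1.9, 1.2]
gripper_width: 0.0
```

servo_tool(
  targets=[
    [[0, 0, -0.06, 0, 0, 0], [0, 0, 0, 0, 0, 0]],
  ],
)

```text
clock: 17.58
tool_pos: [0.5713, -0.1274, 0.0758]
tool_rot: [-0.538, -0.459, 0.538, -0.458]
contact_force: [-1.5, -0.9, 0.7]
gripper_width: -0.001
```

servo_tool(
  targets=[
    [[0, 0, -0.06, 0, 0, 0], [0, 0, 0, 0, 0, 0]],
  ],
)

```text
clock: 17.82
tool_pos: [0.5714, -0.1271, 0.0758]
tool_rot: [-0.538, -0.458, 0.539, -0.459]
contact_force: [-2.1, -4.5, 0.0]
gripper_width: -0.002
```

servo_tool(
  targets=[
    [[0, 0, -0.06, 0, 0, 0], [0, 0, 0, 0, 0, 0]],
  ],
)

```text
clock: 18.08
tool_pos: [0.5714, -0.1269, 0.0758]
tool_rot: [-0.538, -0.458, 0.539, -0.459]
contact_force: [-3.3, -9.1, 0.5]
gripper_width: 0.0
```

The force is climbing and the finger has nearly stopped moving, so this is the hard stop. Two firmer pushes will confirm it.

servo_tool(
  targets=[
    [[0, 0, -0.07, 0, 0, 0], [0, 0, 0, 0, 0, 0]],
  ],
)

```text
clock: 18.32
tool_pos: [0.5715, -0.1268, 0.0758]
tool_rot: [-0.538, -0.458, 0.539, -0.459]
contact_force: [-3.5, -14.3, 0.1]
gripper_width: 0.005
```

servo_tool(
  targets=[
    [[0, 0, -0.07, 0, 0, 0], [0, 0, 0, 0, 0, 0]],
  ],
)

```text
clock: 18.58
tool_pos: [0.5715, -0.1266, 0.0758]
tool_rot: [-0.538, -0.458, 0.539, -0.459]
contact_force: [-4.9, -18.4, 0.5]
gripper_width: -0.004
```

servo_tool(
  targets=[
    [[0, 0, 0.6, 0, 0, 0], [0, 0, 0.6, 0, 0, 0], [-1.5, 0, 0, 0, 0, 0], [-2.5, 0, 0, 0, 0, 0], [-4, 0, 0, 0, 0, 0], [-4, 0, 1.5, 0, 0, 0], [0, 0, 0, 0, 0, 0], [0, 0, 0, 0, 0, 0]],
  ],
)

```text
clock: 19.58
tool_pos: [0.5674, -0.1513, 0.196]
tool_rot: [0.538, 0.458, -0.538, 0.458]
contact_force: [0.1, -0.2, -0.9]
gripper_width: -0.001
```

Run:
```python
from h import *
m,im=snap('wrist','w7.png'); delta(S,.2,-9)
t=cv2.imread('pics/t0.png'); mt,it=snap('top','t1.png'); it=it[:,:,::-1]
a=cv2.resize(np.ascontiguousarray(im[100:400,170:470,::-1]),(400,400)); b=cv2.resize(np.ascontiguousarray(it[80:380,200:500]),(400,400))
cv2.imwrite('pics/f.png',np.hstack([a,b]))
```

```text
t 19.625 pos [ 0.5673 -0.1512  0.1953] yaw -9.17 F [-0.3  0.3  0.8] w -0.0
shift cm (tool axes) [-0.47  2.6  -3.84] turn about tool x -0.0029 q6 -0.14
```

View pics/f.png

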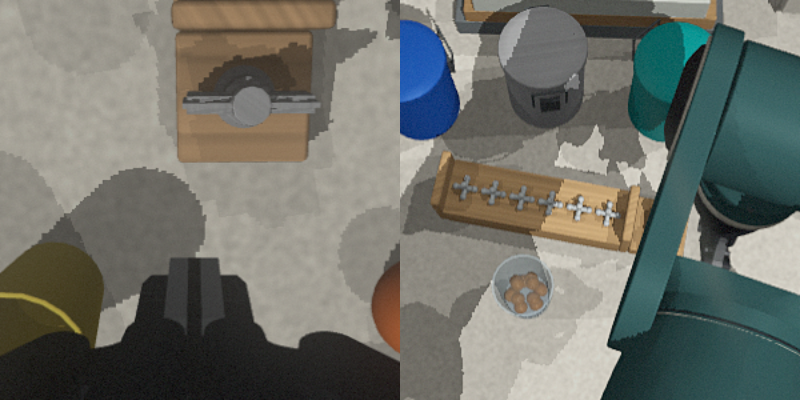

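The left crop shows the wings at (184..320, 103) parallel to the cheek edge at y≈27. The right crop shows all six jacks, the tumbler and the steel canister standing. The cup and ball are still beside the gripper in the left crop, and the arm touches nothing.

```bash
python3 -c "
from h import *
print(ctrl.sign_off())"
```

```text
the job is handed in; nothing more can be done
None
```

The thumbscrew is tightened fully home, and I handed the job in at about 19.6 s of the 58 s allowed.

- **How it was done:** I pushed the wings clockwise with the closed fingertips in two strokes of about 150° each, moving to the other wing between them. The screw was never gripped.
- **Hard stop:** At the end the push force rose from 2 to about 19 N while the finger moved only about 0.8 mm, which I take as the stop.
- **Last pictures:** The wings lie parallel to the end cheek, to about 1–2° by eye. The jacks, tumbler and steel canister stand as before, and the arm is clear of everything.
- **Less certain:** The cup and ball were only partly in the final pictures. They look undisturbed, and nothing came near them.
- **Disagreements:** The two views of the screw differed by about 2 mm. One cheek-edge reading in the wrist view was a misread and I left it out; the other readings put the rack's angle between -7.5° and -10.3°. I used -9°.

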